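# Hang the parts tote on its hook

### The arm

A 6-joint arm with a two-finger parallel gripper is mounted at the origin on the work surface. World frame = base frame: x ahead of the robot, y to its left, z up, the work surface at z = 0. Lengths are in m, angles in rad, forces in N, time in s.
With the tool pointing down it reaches from about 0.425 to 0.95 m from the base axis. Payload 3.5 kg.
Tool frame: the origin (TCP) lies midway between the tips of the shut fingers; the grasp point (between the pads) lies 19 mm behind it; z points along the fingers, y is the direction in which the jaws open and shut (so a half turn about z gives the same grasp; the last joint's range is limited). The gripper opens to 85 mm and grips with 20 to 120 N. Pads are 22 mm wide; open, the fingers measure 114 mm over their backs; the gripper's body (76 mm by 85 mm) begins 54 mm behind the grasp point. The pads swing forward as they close: fully open they stand 13 mm farther back than shut.
Start: joints at [1.06, 0.286, 1.577, -0, 1.279, -0.15], TCP at [0.238, 0.632, 0.2] pointing down, gripper open.
Joint ranges: [-2.77, 2.77], [-0.9, 2.22], [0.21, 2.48], [-1.53, 4.67], [0.24, 2.81], [-2.84, 2.84]. Speed limits (rad/s): [2.79, 2.79, 3.14, 3.14, 3.14, 3.14].

### API

Orientations are given as a unit quaternion [w, x, y, z].
In Python, from workcell import r gives the robot as it stands.
- The arm moves only by the tool jog_arm, never from a script. Its argument "motion" is a list of rows, each a list of 7 numbers: the shift along the tool's x, y, z in m, then the turn, a rotation vector about the tool's x, y, z in degrees, then the closure in counts, from 0 (fully open) to 255 (shut). A call has 1 to 20 rows; each row shifts and turns the commanded pose from where the row before left it, along the tool's axes as they then stand; what a row does not reach is not made up. A row lasts 1/10 s, in which the tool goes at most 50 mm and 8.59 degrees, less where a joint would pass 70% of its speed; a pose out of reach is approached as far as the arm can. A call is refused whole if a number of a shift passes 0.05 or a number of a turn 8.59, either way. A call with a gripper value outside its range is refused whole. The fingers move at their own pace and stop on an object; "newtons" is the grip in N (left out, the last holds). Time passes only in rows, so rows that do not move let the fingers close. It gives the time, the measured TCP pose, the force and the opening at its end, in the units of the state.
- r.observe(): the state, without advancing time (a new reading comes with each control period).
- r.camera(name): name is "scene" or "top"; returns a dict with "pixels" (384x512x3 uint8, blue, green, red), "depth" (384x512 float32, m along the optical axis (not along the pixel's ray), 0 where there is no reading), "camera_matrix" (3x3 intrinsics, pixels), "T" (4x4, takes a point from camera to world coordinates). Camera axes: x right, y down, z forward; pixel columns grow to the right and rows downward; lengths in m; the calibration is good to about 2 mm. A picture is of the moment at which its call begins.
- r.close_job(): hands the job in, once; it reports no verdict.
The state is a dict: "t": time; "qpos": joint angles; "dq": joint speeds; "tau": joint torques, N m; "tcp_pos": TCP position; "tcp_rot": TCP orientation; "force": force on the tool from outside, world axes, zero at the start; "moment": the same for the moment, N m; "width": opening from 0.0 (shut) to 1.0 (fully open).
Only numpy, scipy, OpenCV 4.12 (cv2) and the standard library are available. Lean on these libraries where they do the work, as an engineer would, in place of code of your own. Each camera call takes 0.05 s, during which the arm holds its last target. There are 200 camera calls.

### The job

Clear the sheet-metal parts tote off the wiring bench: raise its folded swing bail upright with a fingertip (gently - do not pinch the bail while it is folded, and do not shove the tote along the table), then carry the tote level by the bail and hang it by the middle of the bail on the upturned hook of the stand. Ease it down by feel until the hook carries the weight, without pressing hard on the hook, and only then let go so that it hangs still clear of the table; leave the other things where they are.

Things in the scene. Friction and masses are not known exactly. Their poses are not given: they have to be found in the camera images.
- tote: Loose open sheet-metal parts tote, about 0.5 kg: 146 mm long (its x), 120 wide (y), 70 high, walls 4 mm; origin at the centre of its underside, z up. A swing bail is pivoted at the middle of its two long sides: pivot line along y, at x = 0, 62 mm above the underside. Stock inside stays below 30 mm.
- bail (a joint): Angle of the tote's bail, rad: 0 = folded flat to the tote's -x side (it starts at 0 to 0.2), pi/2 upright, pi = folded to the +x side. Stiff (0.03 N m), stays where left. A square U of 8 mm round steel bar: legs 88 mm long at y = +-66 mm and a straight cross bar.
- bail_mid (a point): Middle of the bail's cross bar (132 mm long, 8 mm thick), on its centre line, 88 mm from the pivot line; moves with the bail, y axis along the bar. Folded, the bar juts out past the tote's -x end with only an 11 mm gap to the wall, too narrow for a finger, but free from outside and below.
- stand: Fixed hook stand: base 150 x 160 x 12 mm, 20 mm square post 252 mm high at x = 135 mm of the stand. From the post a hook of 8 mm round bar reaches to the stand's -x (towards the robot), its tip turned up. Origin: on the table right below the middle of the hook's seat. The bail must go over the tip from -x, bar parallel to the stand's y, then down.
- hook_foot (a point): Same point as the stand's origin, below the hook's seat. The hook is clamped at an unreported height: top of the seat 170 to 210 mm above the table. Seat 20 mm long in x, 8 mm wide in y; it slopes up to the arm (from x = +20 mm, top 16 mm above the seat) and to the tip (x = -20 mm, top 16 mm above, front at -24 mm). Grip the bar beside its middle to clear the hook.

How it is judged:
By the outcome, as a careful person would: the job done as asked, in the order asked, and still so for the second after the job is handed in, with the robot touching nothing.
It also fails if it takes over 72 s, if anything falls off the work surface, if the arm or the gripper's body presses on something with over 40 N, if the wrist force passes 120 N, or if a joint passes its speed limit or range.

## Working session

There is one attempt and no reset: what is moved stays moved. The work goes in short steps, Python scripts to look and compute and a tool call to move; the robot and the scene stay as the last step left them, time stands still between calls to the robot, and variables do not carry over. Pictures are saved under pics/ and viewed, about 8 in all and at most 12, crops included, and the job is handed in when it is done.

Besides the shell and the picture viewer there is one more tool, called after "Call:" by a JSON object that holds its "name" and its "arguments", one argument or row to a line. jog_arm: Moves the arm, as the interface text tells. Its arguments: {"type":"object","properties":{"motion":{"type":"array","items":{"type":"array","items":{"type":"number"}}},"newtons":{"type":"number"}},"required":["motion"]}

```bash
mkdir -p pics; ls
cat > h.py <<'E'
import numpy as np, cv2
from workcell import r
def grab(n,tag):
    c=r.camera(n); cv2.imwrite(f"pics/{tag}.png",c["pixels"]); np.savez(f"pics/{tag}.npz",**c); return c
def world(c,u,v,z=None):
    K=c["camera_matrix"];T=c["T"]
    d=np.array([(u-K[0,2])/K[0,0],(v-K[1,2])/K[1,1],1.])
    if z is None: s=c["depth"][int(v),int(u)]
    else: s=(z-T[2,3])/(T[:3,:3]@d)[2]
    return T[:3,:3]@(d*s)+T[:3,3]
def cloud(c):
    K=c["camera_matrix"];T=c["T"]
    v,u=np.mgrid[0:384,0:512]; z=c["depth"]
    P=np.stack([(u-K[0,2])/K[0,0]*z,(v-K[1,2])/K[1,1]*z,z],-1)@T[:3,:3].T+T[:3,3]
    P[z==0]=np.nan
    return P
E
python3 - <<'E'
from h import *
print(r.observe())
a=grab("scene","s0");b=grab("top","t0")
for c in(a,b): print(c["camera_matrix"],c["T"])
cv2.imwrite("pics/both.png",cv2.resize(np.vstack([a["pixels"],b["pixels"]]),None,fx=.78,fy=.78))
E
```

```text
pics
{'t': 0.0, 'qpos': array([ 1.05998303e+00,  2.87180747e-01,  1.57819457e+00, -4.83976423e-06,
        1.27858427e+00, -1.50000370e-01]), 'dq': array([ 0.00066608,  0.00038447, -0.00234838,  0.00048244, -0.00271666,
        0.00059393]), 'tau': array([-5.85874950e-04, -4.05978405e+01, -2.92622888e+01, -1.30367421e-04,
        5.84892870e-03,  8.17336172e-06]), 'tcp_pos': array([0.2379091 , 0.63089857, 0.19842769]), 'tcp_rot': array([-3.81757282e-04,  1.79428639e-01,  9.83770280e-01, -1.12020172e-03]), 'force': array([-0.26153955,  0.12664733, -0.0872607 ]), 'moment': array([-0.03037843, -0.01859032, -0.01485616]), 'width': 1.0023067376351162}
[[400.04112822   0.         255.07819998]
 [  0.         400.04112822 192.04651658]
 [  0.           0.           1.        ]] [[-0.63958453  0.5995307  -0.48113883  0.96551301]
 [ 0.76864874  0.50733815 -0.38959866  0.28187747]
 [ 0.01052373 -0.61900803 -0.78531415  0.68088689]
 [ 0.          0.          0.          1.        ]]
[[463.94568555   0.         248.63295747]
 [  0.         463.94568555 182.56466712]
 [  0.           0.           1.        ]] [[-0.0289447  -0.99069388  0.13299567  0.43571835]
 [-0.99932956  0.03166431  0.01837913 -0.02175964]
 [-0.0224193  -0.13237452 -0.99094619  1.04179071]
 [ 0.          0.          0.          1.        ]]
```

View pics/t0.png

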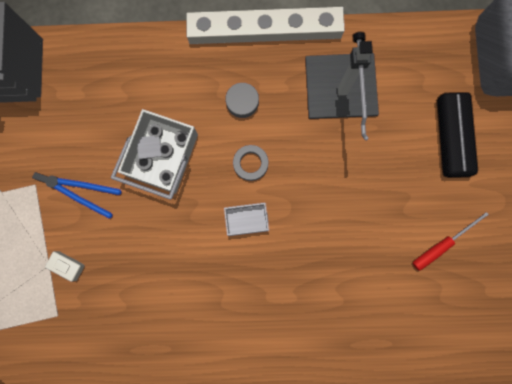

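View pics/s0.png

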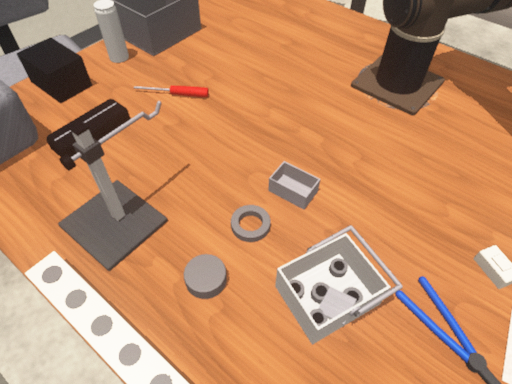

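The top view has the tote at about (157,155), pliers at (75,190), and the stand base at (342,86) with its hook tip near (365,135). The scene view has the tote at (337,285) and the hook at (130,125). Next I'll zoom in and measure.

Run:
```python
from h import *
a=dict(np.load("pics/s0.npz"));b=dict(np.load("pics/t0.npz"))
ca=cv2.resize(a["pixels"][215:350,260:420],None,fx=3.5,fy=3.5,interpolation=cv2.INTER_CUBIC)
cb=cv2.resize(b["pixels"][95:215,100:210],None,fx=3.5,fy=3.5,interpolation=cv2.INTER_CUBIC)
H=min(ca.shape[0],cb.shape[0]); im=np.hstack([ca[:H],cb[:H]]); print(im.shape)
im=cv2.resize(im,None,fx=.84,fy=.84); cv2.imwrite("pics/crop1.png",im)
P=cloud(b);Q=cloud(a)
# tote region: points above table
for n,X in(("top",P),("scene",Q)):
    m=(X[...,2]>.055)&(X[...,2]<.13)&(X[...,0]>.35)&(X[...,0]<.75)&(X[...,1]>.05)&(X[...,1]<.35)
    p=X[m]; print(n,len(p),p.min(0),p.max(0),cv2.minAreaRect(p[:,:2].astype(np.float32)*1000))
    # hook
    m=(X[...,2]>.14)&(X[...,2]<.32)&(X[...,0]>.35)&(X[...,0]<.9)&(X[...,1]>-.35)&(X[...,1]<-.05)
    p=X[m]; print("hook",len(p)); 
    i=np.argsort(p[:,0]); print(np.round(p[i][::max(1,len(p)//40)],3).tolist())
    m=(X[...,2]>.006)&(X[...,2]<.018)&(X[...,0]>.5)&(X[...,0]<.95)&(X[...,1]>-.4)&(X[...,1]<-.05)
    p=X[m]; print("base",len(p),cv2.minAreaRect(p[:,:2].astype(np.float32)*1000))
```

```text
(420, 945, 3)
top 1284 [0.53660356 0.11195862 0.05501932] [0.73476284 0.28944097 0.07597271] ((637.5590209960938, 197.4336395263672), (141.1610107421875, 165.16641235351562), 69.06845092773438)
hook 1032
[[0.622, -0.224, 0.204], [0.634, -0.223, 0.193], [0.645, -0.221, 0.189], [0.655, -0.221, 0.192], [0.664, -0.223, 0.204], [0.673, -0.223, 0.205], [0.685, -0.221, 0.201], [0.695, -0.219, 0.202], [0.706, -0.22, 0.204], [0.717, -0.224, 0.205], [0.727, -0.22, 0.202], [0.74, -0.223, 0.206], [0.749, -0.219, 0.201], [0.761, -0.221, 0.206], [0.764, -0.227, 0.214], [0.764, -0.215, 0.189], [0.764, -0.232, 0.216], [0.765, -0.235, 0.218], [0.768, -0.211, 0.22], [0.769, -0.218, 0.23], [0.769, -0.221, 0.154], [0.77, -0.216, 0.242], [0.77, -0.228, 0.24], [0.77, -0.223, 0.141], [0.771, -0.214, 0.226], [0.771, -0.206, 0.216], [0.773, -0.238, 0.214], [0.774, -0.212, 0.147], [0.776, -0.213, 0.248], [0.778, -0.213, 0.231], [0.78, -0.227, 0.251], [0.782, -0.225, 0.251], [0.784, -0.207, 0.189], [0.786, -0.207, 0.209], [0.788, -0.224, 0.25], [0.79, -0.215, 0.251], [0.803, -0.22, 0.205], [0.813, -0.229, 0.21
[... 788 characters left out ...]
-0.211, 0.143], [0.779, -0.205, 0.215], [0.78, -0.231, 0.252], [0.781, -0.207, 0.216], [0.782, -0.213, 0.246], [0.783, -0.206, 0.202], [0.784, -0.213, 0.226], [0.785, -0.208, 0.203], [0.787, -0.212, 0.245], [0.788, -0.214, 0.145], [0.789, -0.212, 0.226], [0.79, -0.207, 0.198], [0.791, -0.226, 0.141], [0.791, -0.215, 0.163], [0.791, -0.217, 0.244], [0.792, -0.221, 0.231], [0.793, -0.206, 0.192], [0.795, -0.207, 0.218], [0.797, -0.236, 0.207], [0.798, -0.222, 0.214], [0.809, -0.22, 0.209], [0.818, -0.21, 0.207], [0.822, -0.211, 0.21], [0.826, -0.211, 0.209], [0.827, -0.211, 0.214]]
base 4636 ((796.3916625976562, -221.20639038085938), (149.92120361328125, 161.88368225097656), 0.667199432849884)
```

View pics/crop1.png

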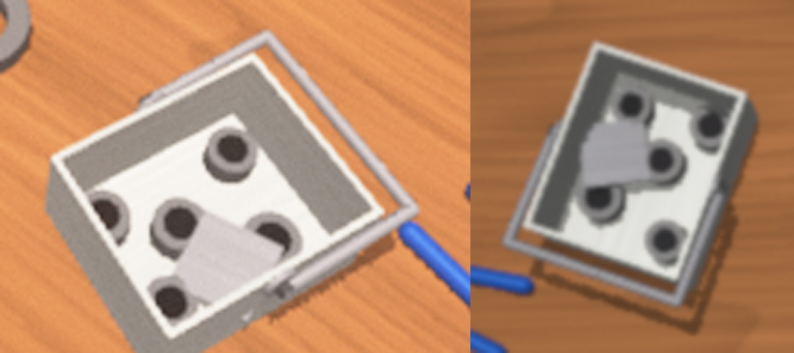

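The bail's bar is on the tote's robot-facing, left end: crop corners (505,240) and (680,300) in the top panel. A plier handle end lies close outside it. The stand is square to the world axes, with the hook seat near x 0.645, y −0.2215 and its top at about 0.189. Now I'll refine the tote frame.

Run:
```python
from h import *
a=dict(np.load("pics/s0.npz"));b=dict(np.load("pics/t0.npz"))
P=cloud(b).reshape(-1,3);Q=cloud(a).reshape(-1,3)
ang=np.radians(-21.0);c,s=np.cos(ang),np.sin(ang);o=np.array([.647,.1942])
for n,X in(("top",P),("scene",Q)):
    d=X[:,:2]-o; L=np.c_[d@[c,s],d@[-s,c],X[:,2]]*1000
    m=(abs(L[:,0])<110)&(abs(L[:,1])<85)&(L[:,2]>40); L=L[m]
    rim=L[(L[:,2]>66)&(L[:,2]<74)&(L[:,0]>-78)&(abs(L[:,1])<63)]
    print(n,"rim",cv2.minAreaRect(rim[:,:2].astype(np.float32)),np.median(rim[:,2]))
    bar=L[(L[:,0]<-80)&(abs(L[:,1])<50)]
    print("bar",len(bar),bar.min(0),bar.max(0),np.median(bar,0),"slope deg",np.degrees(np.polyfit(bar[:,1],bar[:,0],1)[0]))
    for sg in(1,-1):
        leg=L[(sg*L[:,1]>63)&(L[:,0]>-85)&(L[:,0]<60)&(L[:,2]>56)]
        print("leg",len(leg),leg.min(0),leg.max(0),np.round(leg[::max(1,len(leg)//6)],0).tolist())
    near=X[(X[:,0]>.42)&(X[:,0]<.57)&(X[:,1]>.15)&(X[:,1]<.36)&(X[:,2]>.008)&(X[:,2]<.05)]
    print("pliers",len(near),near.min(0),near.max(0))
    for nm,(x0,x1,y0,y1) in dict(mid=(.5,.8,-.1,.1)).items():
        k=X[(X[:,0]>x0)&(X[:,0]<x1)&(X[:,1]>y0)&(X[:,1]<y1)]; print("maxz mid",k[:,2].max())
    hk=X[(X[:,2]>.18)&(X[:,2]<.22)&(X[:,1]<-.2)&(X[:,1]>-.24)&(X[:,0]>.6)&(X[:,0]<.76)]
    se=hk[(hk[:,0]>.637)&(hk[:,0]<.653)]
    print("hook y",np.median(hk[:,1]),hk[:,1].min(),hk[:,1].max(),"xmin",hk[:,0].min(),"seat top",np.percentile(se[:,2],[50,90,100]),"tip",hk[hk[:,0]<.635][:,2].max(), "yslope",np.polyfit(hk[:,0],hk[:,1],1)[0])
    for x in np.arange(.62,.69,.005):
        k=hk[abs(hk[:,0]-x)<.0025]; print(round(x,3),round(np.percentile(k[:,2],85),4),end="; ")
    print()
```

```text
top rim ((-2.2389068603515625, 0.10438156127929688), (125.70811462402344, 149.2099609375), 89.99959564208984) 68.60969480689793
bar 173 [-92.60769797 -49.64043382  66.80965913] [-84.63914893  49.9480346   75.33118586] [-88.64304828  -0.76364503  70.90476089] slope deg 0.07296257651340624
leg 105 [-84.95668835  63.03536366  60.21777438] [ 4.53841939 70.21877066 74.63088835] [[5.0, 63.0, 68.0], [-13.0, 63.0, 61.0], [-29.0, 64.0, 69.0], [-42.0, 63.0, 69.0], [-58.0, 70.0, 66.0], [-67.0, 63.0, 67.0], [-81.0, 64.0, 70.0]]
leg 156 [-84.95093476 -70.93785964  57.64195329] [  7.64568891 -63.04139283  73.81893149] [[6.0, -63.0, 69.0], [-8.0, -65.0, 63.0], [-24.0, -68.0, 69.0], [-40.0, -66.0, 66.0], [-57.0, -64.0, 68.0], [-69.0, -71.0, 69.0]]
pliers 254 [0.50646517 0.15994097 0.00811754] [0.56997968 0.35995856 0.04408472]
maxz mid 0.044827474010984636
hook y -0.22219452973458007 -0.22774774254317917 -0.218393399821182 xmin 0.6218243942499482 seat top [0.18763152 0.18963532 0.19229291] tip 0.20600631956031057 yslope 0.006424528213181973
0.62 0.2042; 0.625 0.2056; 0.63 0.2029; 0.635 0.1907; 0.64 
[... 1187 characters left out ...]
710227639165Traceback (most recent call last):
  File "<stdin>", line 23, in <module>
    return _quantile_unchecked(
        a, q, axis, out, overwrite_input, method, keepdims, weights)
    return _ureduce(a,
                    func=_quantile_ureduce_func,
    ...<5 lines>...
                    overwrite_input=overwrite_input,
                    method=method)
    r = func(a, **kwargs)
    result = _quantile(arr,
                       quantiles=q,
    ...<2 lines>...
                       out=out,
                       weights=wgt)
    slices_having_nans = np.isnan(arr[-1, ...])
                                  ~~~^^^^^^^^^
IndexError: index -1 is out of bounds for axis 0 with size 0
```

Call:
{"name": "jog_arm", "arguments": {
  "motion": [
    [-0.02,-0.014,0,0,0,0,255],
    [-0.03,-0.02,0,0,0,0,255],
    [-0.03,-0.02,0,0,0,0,255],
    [-0.03,-0.02,0,0,0,0,255],
    [-0.03,-0.02,0,0,0,0,255],
    [-0.03,-0.02,0,0,0,0,255],
    [-0.03,-0.02,0,0,0,0,255],
    [-0.03,-0.02,0,0,0,0,255],
    [-0.03,-0.02,0,0,0,0,255],
    [-0.03,-0.02,0,0,0,0,255],
    [-0.03,-0.02,0,0,0,0,255],
    [-0.03,-0.02,0,0,0,0,255],
    [-0.03,-0.02,0,0,0,0,255],
    [0,0,0,0,-8.5,0,255],
    [0,0,0,0,-8.5,0,255],
    [0,0,0,0,-8.5,0,255],
    [0,0,0,0,-8.5,0,255],
    [0,0,0,0,-8.5,0,255],
    [0,0,0,0,0,0,255]
  ],
  "newtons": 60
}}

```text
t: 2.0
tcp_pos: [0.5002, 0.2591, 0.1951]
tcp_rot: [0.349, 0.166, 0.92, -0.067]
force: [-0.6, -0.2, -0.1]
width: -0.001
```

```bash
cat > go.py <<'E'
from h import *
from scipy.spatial.transform import Rotation as R
O=np.array([.6465,.1943]);A=np.radians(-21.)
e=np.array([np.cos(A),np.sin(A),0]);f=np.array([-np.sin(A),np.cos(A),0]);k=np.array([0,0,1.])
def st():
    s=r.observe();w,x,y,z=s["tcp_rot"];return s,R.from_quat([x,y,z,w])
def tote(p): d=p-np.r_[O,0];return np.array([d@e,d@f,d[2]])*1000
def wor(t): return np.r_[O,0]+(t[0]*e+t[1]*f+t[2]*k)/1000
def to(t): # tool-frame shift from the measured pose to a tote-frame point in mm
    s,Rt=st(); return Rt.inv().apply(wor(t)-s["tcp_pos"])
def info():
    s,Rt=st(); M=Rt.as_matrix()
    print("t",round(s["t"],2),"tcp",s["tcp_pos"].round(4),"tote",tote(s["tcp_pos"]).round(1),"F",s["force"].round(2),"w",round(s["width"],3))
    print("zdir(tote)",[round(float(M[:,2]@v),3) for v in(e,f,k)],"ydir",[round(float(M[:,1]@v),3) for v in(e,f,k)],"q",s["qpos"].round(2))
E
python3 -c "
from go import *
info();print(to([-151,0,101]).round(4))"
```

```text
t 2.0 tcp [0.5002 0.2591 0.1951] tote [-159.9    8.1  195.1] F [-0.63 -0.2  -0.11] w -0.001
zdir(tote) [0.664, -0.0, -0.747] ydir [-0.008, 1.0, -0.007] q [ 0.56 -0.12  2.15 -0.83  0.81 -0.15]
[ 0.056  -0.0075  0.0762]
```

Call:
{"name": "jog_arm", "arguments": {
  "motion": [
    [0.014,-0.0019,0.019,0,0,0,255],
    [0.014,-0.0019,0.019,0,0,0,255],
    [0.014,-0.0019,0.019,0,0,0,255],
    [0.014,-0.0018,0.019,0,0,0,255],
    [0,0,0.02,0,0,0,255],
    [0,0,0.02,0,0,0,255],
    [0,0,0.02,0,0,0,255],
    [0,0,0.01,0,0,0,255],
    [0,0,0,0,0,0,255],
    [0,0,0,0,0,0,255]
  ]
}}

```text
t: 3.0
tcp_pos: [0.554, 0.2323, 0.0541]
tcp_rot: [0.351, 0.168, 0.919, -0.065]
force: [0.0, -0.1, -0.2]
width: 0.001
```

```bash
python3 -c "
from go import *
info();print(to([-97,0,43]).round(4))
a=grab('scene','s1');cv2.imwrite('pics/c2.png',cv2.resize(a['pixels'][150:350,250:470],None,fx=3,fy=3,interpolation=cv2.INTER_CUBIC))"
```

```text
t 3.0 tcp [0.554  0.2323 0.0541] tote [-99.9   2.3  54.1] F [ 0.02 -0.1  -0.2 ] w 0.001
zdir(tote) [0.667, 0.002, -0.745] ydir [-0.003, 1.0, -0.001] q [ 0.46  0.17  2.17 -1.15  0.56  0.19]
[ 0.0052 -0.0023  0.0102]
```

View pics/c2.png

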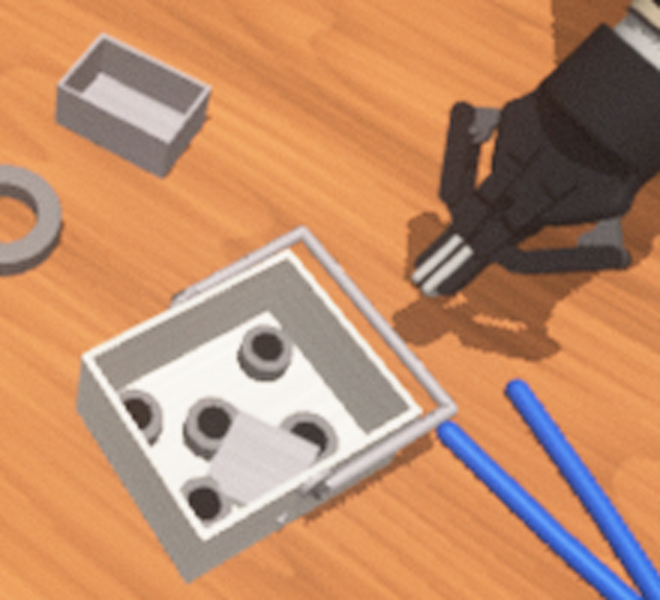

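The closed fingertips are at about crop (440,265), just outside the middle of the bar and clear of it. The plier handles stay to one side at (515,385) and (445,430). I'll slide under and work out the lifting arc.

Call:
{"name": "jog_arm", "arguments": {
  "motion": [
    [0.005,-0.002,0.005,0,0,0,255],
    [0,0,0.005,0,0,0,255],
    [0,0,0,0,0,0,255]
  ]
}}

```text
t: 3.35
tcp_pos: [0.5552, 0.2293, 0.0422]
tcp_rot: [0.351, 0.168, 0.919, -0.065]
force: [-0.4, -0.3, -0.4]
width: -0.005
```

```bash
cat > arc.py <<'E'
from go import *
import sys
def arc(t0,t1,N):
    s,Rt=st()
    off=lambda t:np.array([-88*np.cos(t),0,62+88*np.sin(t)])
    M=Rt.as_matrix(); d=M[:,2];n=-M[:,0]
    c=lambda t: wor(off(t))-.015*n+.014*d
    P=[s["tcp_pos"]]+[c(t) for t in np.linspace(t0,t1,N)]
    print((Rt.inv().apply(np.diff(P,axis=0))*1000).round(1).tolist())
info();arc(*map(float,sys.argv[1:3]),int(sys.argv[3]))
E
python3 arc.py .09 .6 7
```

```text
t 3.35 tcp [0.5552 0.2293 0.0422] tote [-97.8  -0.1  42.2] F [-0.4  -0.33 -0.44] w -0.005
zdir(tote) [0.667, 0.001, -0.745] ydir [-0.005, 1.0, -0.002] q [ 0.45  0.19  2.17 -1.19  0.55  0.23]
[[-11.1, -0.0, 0.1], [-5.7, -0.0, -4.9], [-6.1, -0.0, -4.4], [-6.4, -0.0, -3.8], [-6.7, -0.0, -3.3], [-7.0, -0.0, -2.7], [-7.2, -0.0, -2.1]]
```

Call:
{"name": "jog_arm", "arguments": {
  "motion": [
    [-0.004,0,0,0,0,0,255],
    [-0.004,0,0,0,0,0,255],
    [-0.003,0,0,0,0,0,255],
    [-0.003,0,-0.0025,0,0,0,255],
    [-0.003,0,-0.0025,0,0,0,255],
    [-0.003,0,-0.0022,0,0,0,255],
    [-0.003,0,-0.0022,0,0,0,255],
    [-0.0032,0,-0.0019,0,0,0,255],
    [-0.0032,0,-0.0019,0,0,0,255],
    [-0.0034,0,-0.0016,0,0,0,255],
    [-0.0034,0,-0.0016,0,0,0,255],
    [-0.0035,0,-0.0013,0,0,0,255],
    [-0.0035,0,-0.0013,0,0,0,255],
    [-0.0036,0,-0.001,0,0,0,255],
    [-0.0036,0,-0.001,0,0,0,255],
    [0,0,0,0,0,0,255]
  ]
}}

```text
t: 4.95
tcp_pos: [0.5782, 0.2212, 0.0928]
tcp_rot: [0.352, 0.168, 0.919, -0.065]
force: [-0.7, -0.0, 0.8]
width: -0.0
```

```bash
python3 arc.py .6 1.57 13; python3 -c "
from go import *
a=grab('scene','s2');cv2.imwrite('pics/c3.png',cv2.resize(a['pixels'][150:350,250:470],None,fx=2,fy=2,interpolation=cv2.INTER_CUBIC))"
```

```text
t 4.95 tcp [0.5782 0.2212 0.0928] tote [-73.4   0.7  92.8] F [-0.7  -0.01  0.82] w -0.0
zdir(tote) [0.668, 0.003, -0.744] ydir [-0.004, 1.0, -0.0] q [ 0.42  0.12  2.13 -1.04  0.57  0.02]
[[1.8, -0.7, 0.5], [-7.0, -0.0, -1.4], [-7.1, -0.0, -0.8], [-7.1, -0.0, -0.3], [-7.1, -0.0, 0.3], [-7.1, -0.0, 0.9], [-7.0, -0.0, 1.5], [-6.8, -0.0, 2.0], [-6.6, -0.0, 2.6], [-6.4, -0.0, 3.1], [-6.1, -0.0, 3.6], [-5.8, -0.0, 4.1], [-5.5, -0.0, 4.5]]
```

View pics/c3.png

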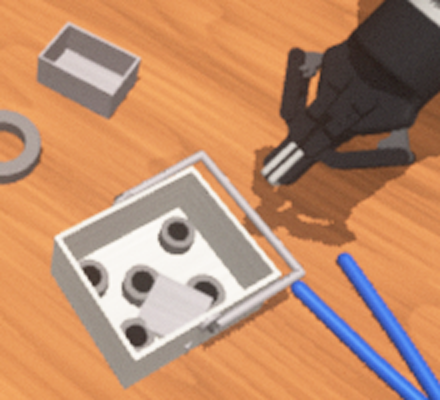

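The finger tips are at about crop (280,170) and the bar is still at corners (203,155) and (302,272), so it hasn't moved. I'll compare the projected TCP with what the image and depth show.

Run:
```python
from go import *
c=dict(np.load("pics/s2.npz")); b=grab("top","t2")
def proj(c,p):
    q=np.linalg.inv(c["T"])@np.r_[p,1]; K=c["camera_matrix"]; u=K@(q[:3]/q[2]); return u[:2].round(1),q[2].round(3)
s,Rt=st(); p=s["tcp_pos"]
for n,x in(("s",c),("t",b)): print(n,"tcp",proj(x,p),"bar0",proj(x,wor([-87.6,0,70])),"bar.6",proj(x,wor([-72.6,0,111.7])))
L0=cloud(c).reshape(-1,3); L=np.array([(L0-np.r_[O,0])@e,(L0-np.r_[O,0])@f,L0[:,2]]).T*1000
for lo,hi in((-60,-30),(-30,-18),(-14,14),(18,30),(30,60)):
    m=(L[:,0]<-50)&(L[:,0]>-170)&(L[:,1]>lo)&(L[:,1]<hi)&(L[:,2]>25)
    q=L[m]; q=q[np.argsort(q[:,0])]; print(lo,hi,q[::max(1,len(q)//14)].round(0).tolist())
```

```text
s tcp (array([371.2, 252.2]), np.float64(0.673)) bar0 (array([374.2, 255. ]), np.float64(0.694)) bar.6 (array([373.2, 246.4]), np.float64(0.657))
t tcp (array([140.1, 179.1]), np.float64(0.964)) bar0 (array([140.6, 186.7]), np.float64(0.985)) bar.6 (array([138.1, 177.2]), np.float64(0.945))
-60 -30 [[-170.0, -34.0, 216.0], [-157.0, -38.0, 185.0], [-154.0, -36.0, 179.0], [-150.0, -41.0, 184.0], [-144.0, -37.0, 172.0], [-141.0, -51.0, 186.0], [-136.0, -52.0, 183.0], [-130.0, -33.0, 174.0], [-89.0, -48.0, 73.0], [-83.0, -31.0, 72.0], [-69.0, -34.0, 29.0], [-69.0, -38.0, 70.0], [-68.0, -35.0, 64.0], [-61.0, -55.0, 34.0], [-50.0, -56.0, 45.0]]
-30 -18 [[-170.0, -19.0, 249.0], [-167.0, -29.0, 212.0], [-164.0, -20.0, 208.0], [-162.0, -25.0, 206.0], [-159.0, -23.0, 203.0], [-154.0, -23.0, 199.0], [-148.0, -22.0, 193.0], [-143.0, -29.0, 157.0], [-131.0, -22.0, 159.0], [-123.0, -19.0, 159.0], [-118.0, -24.0, 165.0], [-86.0, -27.0, 72.0], [-69.0, -25.0, 54.0], [-69.0, -22.0, 48.0], [-68.0, -30.0, 30.0]]
-14 14 [[-170.0, -2.0, 254.0], [-166.0, 7.0, 217.0], [-162.0, -0.0, 250.0], [-158.0, -10.0, 
[... 241 characters left out ...]
10.0, 65.0]]
18 30 [[-170.0, 21.0, 246.0], [-168.0, 27.0, 239.0], [-165.0, 25.0, 237.0], [-163.0, 24.0, 236.0], [-161.0, 20.0, 210.0], [-158.0, 21.0, 205.0], [-154.0, 25.0, 197.0], [-149.0, 29.0, 179.0], [-145.0, 24.0, 189.0], [-141.0, 21.0, 186.0], [-123.0, 29.0, 168.0], [-117.0, 24.0, 160.0], [-71.0, 30.0, 70.0], [-69.0, 22.0, 62.0], [-68.0, 25.0, 30.0]]
30 60 [[-170.0, 33.0, 228.0], [-164.0, 30.0, 229.0], [-160.0, 31.0, 203.0], [-156.0, 41.0, 198.0], [-152.0, 41.0, 190.0], [-148.0, 31.0, 186.0], [-142.0, 46.0, 188.0], [-137.0, 41.0, 183.0], [-131.0, 37.0, 173.0], [-124.0, 32.0, 169.0], [-86.0, 52.0, 72.0], [-71.0, 48.0, 69.0], [-69.0, 47.0, 58.0], [-68.0, 50.0, 47.0], [-54.0, 60.0, 71.0]]
```

Run:
```python
from go import *
b=dict(np.load("pics/t2.npz")); s=dict(np.load("pics/s2.npz"))
def proj(c,p):
    q=np.linalg.inv(c["T"])@np.r_[p,1]; K=c["camera_matrix"]; u=K@(q[:3]/q[2]); return u[:2]
st_,Rt=st(); p=st_["tcp_pos"]
out=[]
for c,(x0,y0) in((s,(310,170)),(b,(80,110))):
    im=cv2.resize(c["pixels"][y0:y0+120,x0:x0+120],None,fx=3.3,fy=3.3,interpolation=cv2.INTER_CUBIC)
    for L,col in((0,(0,255,0)),(-.019,(0,255,255)),(-.04,(255,0,255))):
        u=(proj(c,p+Rt.apply([0,0,L]))-[x0,y0]+.5)*3.3; cv2.circle(im,tuple(int(v) for v in u),3,col,-1)
    out.append(im)
cv2.imwrite("pics/c4.png",np.hstack(out))
# finger points in tool frame
for c in(s,b):
    P=cloud(c).reshape(-1,3); q=Rt.inv().apply(P-p)*1000
    m=(abs(q[:,0])<25)&(abs(q[:,1])<20)&(q[:,2]>-110)&(q[:,2]<15)
    q=q[m]; 
    for z in range(-110,15,8):
        k=q[(q[:,2]>=z)&(q[:,2]<z+8)]
        if len(k): print(z,len(k),"x",np.percentile(k[:,0],[0,50,100]).round(0),"y",k[:,1].min().round(),k[:,1].max().round())
```

```text
-110 118 x [-21. -17.  15.] y -19.0 19.0
-102 139 x [-20. -16.  17.] y -14.0 17.0
-94 120 x [-16. -12.  10.] y -20.0 19.0
-86 138 x [-16. -12.   9.] y -20.0 20.0
-78 103 x [-16. -12.   1.] y -18.0 19.0
-70 100 x [-14.  -9.   7.] y -13.0 15.0
-62 96 x [-15.  -9.   7.] y -13.0 15.0
-54 94 x [-14. -10.   6.] y -13.0 15.0
-46 83 x [-14. -10.   3.] y -12.0 15.0
-38 33 x [-13. -11.   7.] y -5.0 8.0
2 95 x [19. 21. 25.] y -20.0 20.0
10 9 x [22. 23. 24.] y -17.0 19.0
-110 52 x [-18. -15.  -8.] y -19.0 17.0
-102 46 x [-18. -15.   3.] y -16.0 16.0
-94 33 x [-14. -11.  10.] y -19.0 14.0
-86 77 x [-14.  -7.  13.] y -20.0 20.0
-78 49 x [-13. -10.  -0.] y -16.0 20.0
-70 37 x [-13.  -9.  -2.] y -14.0 12.0
-62 41 x [-12.  -7.   4.] y -14.0 14.0
-54 44 x [-12.  -7.   6.] y -14.0 14.0
-46 39 x [-12.  -7.   7.] y -13.0 14.0
-38 12 x [-12. -10.  -3.] y -9.0 10.0
2 34 x [21. 23. 25.] y -19.0 19.0
10 4 x [12. 18. 24.] y -19.0 -4.0
```

View pics/c4.png

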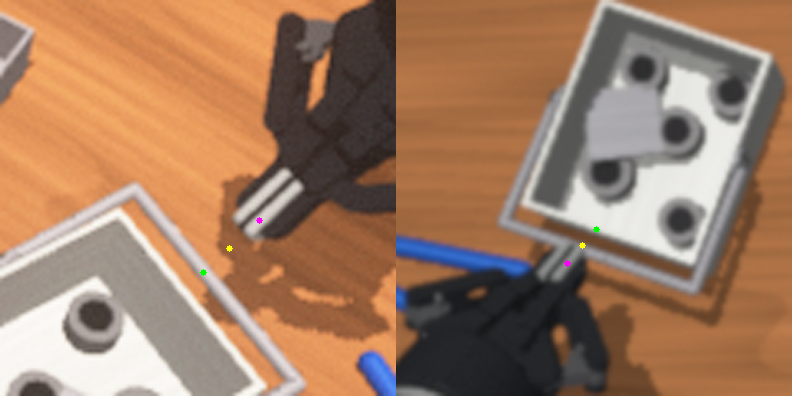

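Both views show the real finger tips ending about 35 mm short of the reported TCP along the tool axis. The tips are at scene crop (245,235), where the TCP projects to (203,272). Sideways they agree. So I carry a 35 mm tool-length correction from here on. Nothing has been touched yet, so I redo the approach.

Call:
{"name": "jog_arm", "arguments": {
  "motion": [
    [0.0126,0,-0.006,0,0,0,255],
    [0.0126,0,-0.006,0,0,0,255],
    [0.0126,0,-0.006,0,0,0,255],
    [0.0126,0,-0.006,0,0,0,255],
    [0,0,0.015,0,0,0,255],
    [0,0,0.02,0,0,0,255],
    [0,0,0.02,0,0,0,255],
    [0,0,0.02,0,0,0,255],
    [0,0,0,0,0,0,255],
    [0,0,0,0,0,0,255]
  ]
}}

```text
t: 6.05
tcp_pos: [0.5735, 0.2225, 0.02]
tcp_rot: [0.351, 0.168, 0.919, -0.065]
force: [0.7, -1.3, 0.3]
width: -0.003
```

```bash
cat > tip.py <<'E'
from go import *
def tips(tag):
    s,Rt=st(); M=Rt.as_matrix()
    for nm in("scene","top"):
        c=grab(nm,tag+nm[0]); q=Rt.inv().apply(cloud(c).reshape(-1,3)-s["tcp_pos"])*1000
        w=cloud(c).reshape(-1,3); t=np.array([(w-np.r_[O,0])@e,(w-np.r_[O,0])@f,w[:,2]]).T*1000
        m=(abs(q[:,0])<16)&(abs(q[:,1])<12)&(q[:,2]>-80)&(q[:,2]<15)
        k=q[m]; print(nm,"tip z in tool",np.percentile(k[:,2],[95,99,100]).round(1))
        bar=t[(abs(t[:,1])<58)&(abs(t[:,1])>20)&(t[:,0]<-78)&(t[:,0]>-96)&(t[:,2]>50)&(t[:,2]<110)]
        if len(bar): print("bar",len(bar),np.median(bar,0).round(1),bar[:,2].max().round(1))
E
python3 -c "
from tip import *
info();tips('a')
s,Rt=st();print('tip at L35',tote(s['tcp_pos']-.035*Rt.as_matrix()[:,2]))"
```

```text
t 6.05 tcp [0.5735 0.2225 0.02  ] tote [-78.2   0.2  20. ] F [ 0.66 -1.34  0.28] w -0.003
zdir(tote) [0.667, 0.002, -0.745] ydir [-0.005, 1.0, -0.002] q [ 0.42  0.26  2.15 -1.27  0.52  0.29]
scene tip z in tool [10.9 14.3 15. ]
bar 203 [-85.5  23.1  72.7] 76.2
top tip z in tool [13.1 14.5 14.9]
bar 135 [-88.2 -20.4  71.1] 74.9
tip at L35 [-101.36082329    0.6393572    47.11393666]
```

Call:
{"name": "jog_arm", "arguments": {
  "motion": [
    [0,0,0.006,0,0,0,255],
    [0,0,0,0,0,0,255]
  ]
}}

```text
t: 6.35
tcp_pos: [0.5781, 0.2211, 0.0162]
tcp_rot: [0.352, 0.168, 0.919, -0.065]
force: [-0.3, -0.6, 0.1]
width: -0.004
```

```bash
python3 - <<'E'
from go import *
info(); out=[]
s_,Rt=st(); p=s_["tcp_pos"]
def proj(c,p):
    q=np.linalg.inv(c["T"])@np.r_[p,1]; K=c["camera_matrix"]; u=K@(q[:3]/q[2]); return u[:2]
for nm,(x0,y0) in(("scene",(310,170)),("top",(80,110))):
    c=grab(nm,"b"+nm[0])
    im=cv2.resize(c["pixels"][y0:y0+120,x0:x0+120],None,fx=3.3,fy=3.3,interpolation=cv2.INTER_CUBIC)
    u=(proj(c,p+Rt.apply([-.011,0,-.035]))-[x0,y0]+.5)*3.3; cv2.circle(im,tuple(int(v) for v in u),3,(0,255,0),-1)
    out.append(im)
cv2.imwrite("pics/c5.png",np.hstack(out))
E
sed -i 's/+.014\*d/+.049*d/' arc.py; python3 arc.py .1 .6 6
```

```text
t 6.35 tcp [0.5781 0.2211 0.0162] tote [-73.4   0.5  16.2] F [-0.29 -0.55  0.07] w -0.004
zdir(tote) [0.668, 0.002, -0.744] ydir [-0.005, 1.0, -0.001] q [ 0.41  0.27  2.14 -1.28  0.51  0.3 ]
t 6.45 tcp [0.5781 0.221  0.0162] tote [-73.5   0.4  16.2] F [0.02 0.14 0.19] w -0.004
zdir(tote) [0.668, 0.002, -0.745] ydir [-0.004, 1.0, -0.001] q [ 0.41  0.27  2.14 -1.28  0.51  0.3 ]
[[-10.9, -0.4, -1.0], [-6.8, -0.0, -5.6], [-7.3, -0.0, -4.9], [-7.8, -0.0, -4.1], [-8.1, -0.0, -3.3], [-8.4, -0.0, -2.5]]
```

View pics/c5.png

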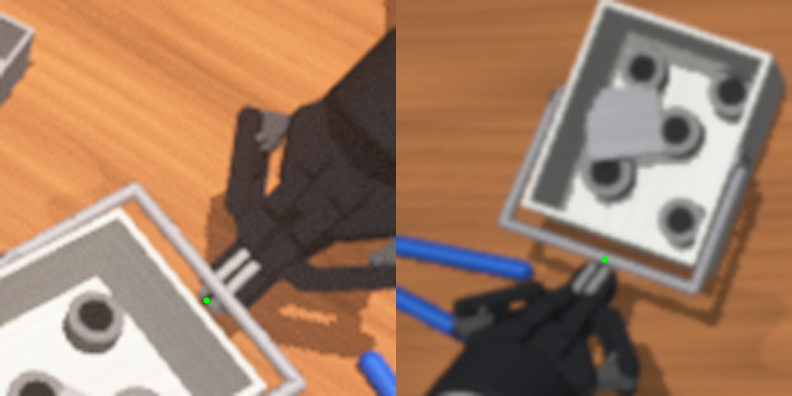

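The tip, marked by the green dot at scene (207,300), now shows beyond and below the bar, so it is under it. Top view agrees, with the tip at (603,262). Lifting gently.

Call:
{"name": "jog_arm", "arguments": {
  "motion": [
    [-0.004,0,0,0,0,0,255],
    [-0.004,0,0,0,0,0,255],
    [-0.003,0,-0.001,0,0,0,255],
    [-0.0034,0,-0.0028,0,0,0,255],
    [-0.0034,0,-0.0028,0,0,0,255],
    [-0.0036,0,-0.0025,0,0,0,255],
    [-0.0036,0,-0.0025,0,0,0,255],
    [-0.0039,0,-0.002,0,0,0,255],
    [-0.0039,0,-0.002,0,0,0,255],
    [-0.004,0,-0.0017,0,0,0,255],
    [-0.004,0,-0.0017,0,0,0,255],
    [-0.0042,0,-0.0013,0,0,0,255],
    [-0.0042,0,-0.0013,0,0,0,255],
    [0,0,0,0,0,0,255]
  ]
}}

```text
t: 7.85
tcp_pos: [0.5998, 0.2131, 0.066]
tcp_rot: [0.352, 0.168, 0.918, -0.065]
force: [0.1, -0.6, 0.2]
width: 0.001
```

```bash
cat > bail.py <<'E'
from go import *
def bail(tag):
    for nm in("scene","top"):
        c=grab(nm,tag+nm[0]); w=cloud(c).reshape(-1,3); t=np.array([(w-np.r_[O,0])@e,(w-np.r_[O,0])@f,w[:,2]]).T*1000
        rim=t[(t[:,2]>66)&(t[:,2]<73)&(abs(t[:,0])<80)&(abs(t[:,1])<62)]
        print(nm,"rim",[np.round(v,1) for v in cv2.minAreaRect(rim[:,:2].astype(np.float32))])
        rr=np.hypot(t[:,0],t[:,2]-62); th=np.arctan2(t[:,2]-62,-t[:,0])
        m=(abs(abs(t[:,1])-45)<14)&(abs(rr-88)<7)&(t[:,2]>60)
        b=t[m]; print("bar n",len(b),"theta",np.percentile(th[m],[10,50,90]).round(2) if len(b) else "")
E
python3 arc.py .6 1.57 11;python3 -c "
from bail import *
bail('d')"
```

```text
t 7.85 tcp [0.5998 0.2131 0.066 ] tote [-50.3   0.8  66. ] F [ 0.1  -0.56  0.24] w 0.001
zdir(tote) [0.668, 0.002, -0.744] ydir [-0.004, 1.0, -0.0] q [ 0.38  0.2   2.11 -1.12  0.53  0.09]
[[1.0, -0.7, 0.1], [-8.4, -0.0, -1.6], [-8.5, -0.0, -0.8], [-8.5, -0.0, 0.0], [-8.5, -0.0, 0.9], [-8.4, -0.0, 1.7], [-8.2, -0.0, 2.5], [-7.9, -0.0, 3.3], [-7.5, -0.0, 4.0], [-7.1, -0.0, 4.7], [-6.6, -0.0, 5.4]]
scene rim [array([ 0.6, -0.1]), array([147.8, 123.8]), np.float64(0.1)]
bar n 171 theta [0.63 0.65 0.67]
top rim [array([ 2. , -0.5]), array([123.4, 144.4]), np.float64(88.7)]
bar n 108 theta [0.59 0.63 0.65]
```

Call:
{"name": "jog_arm", "arguments": {
  "motion": [
    [-0.0042,0,-0.0008,0,0,0,255],
    [-0.0042,0,-0.0008,0,0,0,255],
    [-0.0042,0,-0.0004,0,0,0,255],
    [-0.0042,0,-0.0004,0,0,0,255],
    [-0.0043,0,0,0,0,0,255],
    [-0.0043,0,0,0,0,0,255],
    [-0.0042,0,0.0005,0,0,0,255],
    [-0.0042,0,0.0005,0,0,0,255],
    [-0.0042,0,0.0008,0,0,0,255],
    [-0.0042,0,0.0008,0,0,0,255],
    [-0.0041,0,0.0012,0,0,0,255],
    [-0.0041,0,0.0012,0,0,0,255],
    [-0.004,0,0.0016,0,0,0,255],
    [-0.004,0,0.0016,0,0,0,255],
    [-0.0038,0,0.002,0,0,0,255],
    [-0.0038,0,0.002,0,0,0,255],
    [-0.0036,0,0.0023,0,0,0,255],
    [-0.0036,0,0.0023,0,0,0,255],
    [0,0,0,0,0,0,255]
  ]
}}

```text
t: 9.85
tcp_pos: [0.6594, 0.1902, 0.1033]
tcp_rot: [0.352, 0.168, 0.919, -0.065]
force: [0.2, 1.0, -0.6]
width: -0.004
```

```bash
python3 arc.py 1.5 1.57 2;python3 -c "
from bail import *
bail('e')"
```

```text
t 9.85 tcp [0.6594 0.1902 0.1033] tote [ 13.5   0.8 103.3] F [ 0.25  0.98 -0.56] w -0.004
zdir(tote) [0.668, 0.002, -0.744] ydir [-0.004, 1.0, -0.001] q [ 0.3   0.21  2.   -0.98  0.52 -0.13]
[[-1.3, -0.7, 1.2], [-4.7, -0.0, 3.9]]
scene rim [array([ 0.8, -0.2]), array([147.6, 123.1]), np.float64(0.0)]
bar n 190 theta [1.47 1.51 1.53]
top rim [array([-0.3,  0.2]), array([146.4, 122.9]), np.float64(0.2)]
bar n 111 theta [1.44 1.47 1.51]
```

Call:
{"name": "jog_arm", "arguments": {
  "motion": [
    [-0.003,0,0.0025,0,0,0,255],
    [-0.003,0,0.0025,0,0,0,255],
    [0,0,0,0,0,0,255],
    [0,0,0,0,0,0,255],
    [0.006,0,0,0,0,0,255],
    [0.01,0,0,0,0,0,255],
    [0.01,0,-0.02,0,0,0,255],
    [0,0,-0.03,0,0,0,255],
    [0,0,-0.04,0,0,0,255],
    [0,0,-0.03,0,0,0,255],
    [0,0,0,0,8.4,0,255],
    [0,0,0,0,8.4,0,255],
    [0,0,0,0,8.4,0,255],
    [0,0,0,0,8.4,0,255],
    [0,0,0,0,8.3,0,255],
    [0,0,0,0,0,0,255]
  ]
}}

```text
t: 11.55
tcp_pos: [0.576, 0.2203, 0.1754]
tcp_rot: [0.012, 0.183, 0.983, -0.004]
force: [-0.1, -0.4, -0.5]
width: 0.002
```

```bash
python3 -c "
from bail import *
info();bail('f')
for n in 'st':
  c=dict(np.load(f'pics/f{n}.npz')); s,Rt=st(); q=Rt.inv().apply(cloud(c).reshape(-1,3)-s['tcp_pos'])*1000
  k=q[(abs(q[:,0])<14)&(abs(q[:,1])<16)&(q[:,2]<10)&(q[:,2]>-120)]
  print(n,'tip z',np.percentile(k[:,2],[90,97,100]) if len(k) else '')
"
```

```text
t 11.55 tcp [0.576  0.2203 0.1754] tote [-75.1  -1.  175.4] F [-0.11 -0.38 -0.47] w 0.002
zdir(tote) [0.026, -0.004, -1.0] ydir [0.002, 1.0, -0.004] q [ 0.21  0.17  1.76 -0.02  1.19 -0.99]
scene rim [array([ 0.5, -0.2]), array([147.8, 123.5]), np.float64(0.3)]
bar n 192 theta [1.55 1.59 1.61]
top rim [array([-0.4, -0.1]), array([146.4, 123.5]), np.float64(0.5)]
bar n 113 theta [1.52 1.56 1.59]
s tip z [-43.71058384 -38.92036128 -32.743428  ]
t tip z [-51.71188175 -49.48546321 -48.53128383]
```

Call:
{"name": "jog_arm", "arguments": {
  "motion": [
    [0,0,0,0,1.5,0,0],
    [0,0,0,0,0,8.2,0],
    [0,0,0,0,0,8.2,0],
    [0,0,0,0,0,8.2,0],
    [0,0,0,0,0,8.2,0],
    [0,0,0,0,0,8.2,0],
    [0,0,0,0,0,8.2,0],
    [0,0,0,0,0,8.2,0],
    [0,0,0,0,0,8.2,0],
    [0,0,0,0,0,8.2,0],
    [0,0,0,0,0,8.2,0],
    [0,0,0,0,0,8,0],
    [0,0,0,0,0,0,0]
  ]
}}

```text
t: 12.95
tcp_pos: [0.5719, 0.2226, 0.1748]
tcp_rot: [0.001, 0.823, 0.568, -0.002]
force: [0.2, -0.6, -0.6]
width: 1.002
```

```bash
python3 -c "
from go import *
info(); print(to([0,25,175]).round(4), to([0,25,97]).round(4))"
```

```text
t 12.95 tcp [0.5719 0.2226 0.1748] tote [-79.8  -0.3 174.8] F [ 0.18 -0.62 -0.63] w 1.002
zdir(tote) [-0.002, -0.005, -1.0] ydir [1.0, 0.003, -0.002] q [ 0.21  0.18  1.75 -0.    1.22  0.57]
[ 0.025   0.0798 -0.0004] [0.0254 0.08   0.0776]
```

Call:
{"name": "jog_arm", "arguments": {
  "motion": [
    [0.006,0.02,0,0,0,0,0],
    [0.006,0.02,0,0,0,0,0],
    [0.006,0.02,0,0,0,0,0],
    [0.007,0.02,0,0,0,0,0],
    [0,0,0,0,0,0,0],
    [0,0,0.01,0,0,0,0],
    [0,0,0.015,0,0,0,0],
    [0,0,0.015,0,0,0,0],
    [0,0,0.015,0,0,0,0],
    [0,0,0.015,0,0,0,0],
    [0,0,0.007,0,0,0,0],
    [0,0,0,0,0,0,0]
  ]
}}

```text
t: 14.15
tcp_pos: [0.6554, 0.2162, 0.0955]
tcp_rot: [-0.0, 0.824, 0.567, -0.004]
force: [0.8, -0.0, -0.2]
width: 0.998
```

```bash
python3 -c "
from go import *
info(); print(to([0,25,97]).round(4))
o=[]
for nm,(x0,y0,w,h) in(('scene',(250,150,180,180)),('top',(70,90,150,150))):
    c=grab(nm,'g'+nm[0]); o.append(cv2.resize(c['pixels'][y0:y0+h,x0:x0+w],(398,398),interpolation=cv2.INTER_CUBIC))
cv2.imwrite('pics/c6.png',np.hstack(o))"
```

```text
t 14.15 tcp [0.6554 0.2162 0.0955] tote [ 0.5 23.7 95.5] F [ 0.81 -0.02 -0.16] w 0.998
zdir(tote) [-0.004, -0.006, -1.0] ydir [1.0, 0.001, -0.005] q [ 0.17  0.42  1.61 -0.    1.12  0.54]
[ 0.0013 -0.0005 -0.0015]
```

View pics/c6.png

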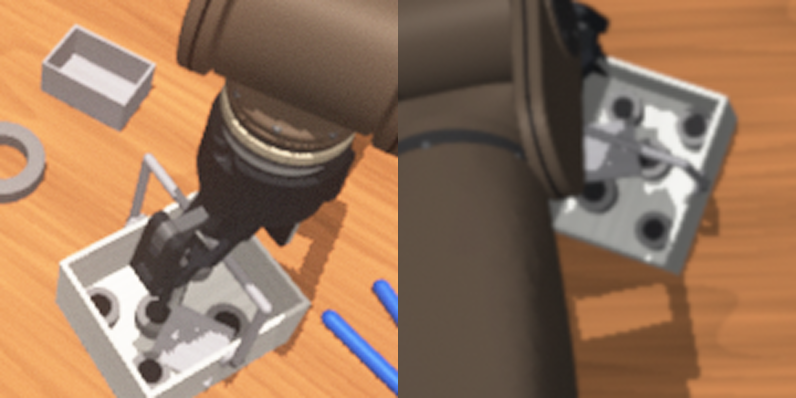

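The open fingers straddle the upright bar around scene (190,240), and the tote sits where it was. Closing.

Call:
{"name": "jog_arm", "arguments": {
  "motion": [
    [0,0,0,0,0,0,150],
    [0,0,0,0,0,0,200],
    [0,0,0,0,0,0,255],
    [0,0,0,0,0,0,255],
    [0,0,0,0,0,0,255],
    [0,0,0,0,0,0,255],
    [0,0,0,0,0,0,255],
    [0,0,0,0,0,0,255]
  ],
  "newtons": 80
}}

```text
t: 15.05
tcp_pos: [0.6568, 0.2165, 0.0981]
tcp_rot: [0.001, 0.824, 0.567, -0.002]
force: [0.1, -0.1, 1.7]
width: 0.059
```

```bash
python3 -c "
from bail import *
info(); bail('h')
s,Rt=st()
for n in 'st':
  c=dict(np.load(f'pics/h{n}.npz')); w=cloud(c).reshape(-1,3); q=Rt.inv().apply(w-s['tcp_pos'])*1000
  for z in range(-110,-20,10):
    k=q[(q[:,2]>z)&(q[:,2]<=z+10)&(abs(q[:,0])<100)&(abs(q[:,1])<45)]
    k=k[(abs(k[:,1])>5.5)]
    if len(k): print(n,z,len(k),'x',np.percentile(k[:,0],[2,50,98]).round(),'y',np.percentile(k[:,1],[2,50,98]).round())
"
```

```text
t 15.05 tcp [0.6568 0.2165 0.0981] tote [ 1.6 24.4 98.1] F [ 0.05 -0.06  1.65] w 0.059
zdir(tote) [-0.001, -0.004, -1.0] ydir [1.0, 0.001, -0.001] q [ 0.17  0.41  1.61 -0.    1.13  0.54]
scene rim [array([ 0.9, -0.2]), array([147.2, 123.4]), np.float64(0.1)]
bar n 224 theta [1.57 1.62 1.69]
top rim [array([-0.3, -4.5]), array([147. , 114.6]), np.float64(0.7)]
bar n 57 theta [1.54 1.57 1.62]
s -110 85 x [ 9. 16. 18.] y [-16.  15.  43.]
s -100 66 x [ 3. 13. 17.] y [-15.  18.  43.]
s -90 153 x [-9.  6. 14.] y [-33.  18.  35.]
s -80 41 x [ 4. 12. 14.] y [-18.  11.  30.]
s -70 20 x [ 7. 10. 12.] y [-8.  9. 17.]
s -60 24 x [ 7.  9. 12.] y [-9.  9. 16.]
s -50 35 x [ 4.  8. 12.] y [-7. 10. 17.]
s -40 8 x [ 7. 10. 12.] y [ 6.  9. 10.]
t -110 17 x [-17. -11.  -8.] y [14. 40. 44.]
t -100 24 x [-17. -12.  -8.] y [12. 33. 44.]
t -90 18 x [-13. -12. -10.] y [23. 28. 38.]
t -80 12 x [-14. -12. -11.] y [ 9. 14. 33.]
t -70 1 x [-10. -10. -10.] y [8. 8. 8.]
t -60 5 x [-11. -10.  -7.] y [ 6.  7. 15.]
t -50 10 x [-11.  -9.  -7.] y [-8.  9. 15.]
t -40 5 x [-11. -10.  -6.] y [-9.  6. 12.]
```

Call:
{"name": "jog_arm", "arguments": {
  "motion": [
    [0,0,-0.003,0,0,0,255],
    [0,0,-0.004,0,0,0,255],
    [0,0,-0.006,0,0,0,255],
    [0,0,-0.01,0,0,0,255],
    [0,0,-0.01,0,0,0,255],
    [0,0,0,0,0,0,255],
    [0,0,0,0,0,0,255],
    [0,0,0,0,0,0,255]
  ]
}}

```text
t: 15.95
tcp_pos: [0.6564, 0.2165, 0.1304]
tcp_rot: [0.0, 0.824, 0.567, -0.002]
force: [-0.6, 0.9, -5.1]
width: 0.061
```

```bash
python3 -c "
from go import *
info()
a=grab('scene','i1');cv2.imwrite('pics/c7.png',cv2.resize(a['pixels'][120:340,200:440],None,fx=2.4,fy=2.4,interpolation=cv2.INTER_CUBIC))"
```

```text
t 15.95 tcp [0.6564 0.2165 0.1304] tote [  1.3  24.3 130.4] F [-0.58  0.88 -5.07] w 0.061
zdir(tote) [-0.002, -0.005, -1.0] ydir [1.0, 0.001, -0.002] q [ 0.17  0.38  1.59 -0.    1.18  0.54]
```

View pics/c7.png

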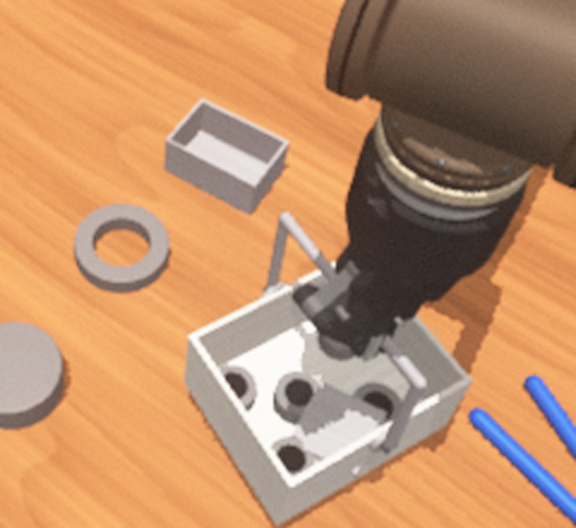

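The tote is lifted level at about 30 mm. It hangs free of its shadow at scene (330,430) and the wrist carries about 5 N. Raising more, then turning it square to the stand.

Call:
{"name": "jog_arm", "arguments": {
  "motion": [
    [0,0,-0.005,0,0,0,255],
    [0,0,-0.01,0,0,0,255],
    [0,0,-0.012,0,0,0,255],
    [0,0,-0.012,0,0,0,255],
    [0,0,-0.01,0,0,0,255],
    [0,0,-0.006,0,0,0,255],
    [0,0,-0.003,0,0,-1.5,255],
    [0,0,0,0,0,-3,255],
    [0,0,0,0,0,-4,255],
    [0,0,0,0,0,-4,255],
    [0,0,0,0,0,-4,255],
    [0,0,0,0,0,-3,255],
    [0,0,0,0,0,-1.5,255],
    [0,0,0,0,0,0,255],
    [0,0,0,0,0,0,255],
    [0,0,0,0,0,0,255]
  ]
}}

```text
t: 17.6
tcp_pos: [0.6568, 0.2168, 0.1887]
tcp_rot: [0.0, 0.707, 0.707, -0.002]
force: [0.7, 0.6, -4.6]
width: 0.064
```

```bash
cat > lev.py <<'E'
from go import *
def lev(tag):
    s,Rt=st(); p=s["tcp_pos"]; M=Rt.as_matrix()
    print("t",round(s["t"],2),"tcp",p.round(4),"F",s["force"].round(2),"w",round(s["width"],3),"x",M[:,0].round(3),"y",M[:,1].round(3))
    for nm in("scene","top"):
        w=cloud(grab(nm,tag+nm[0])).reshape(-1,3); w=w[np.isfinite(w[:,0])]
        d=w-p; zr=p[2]+.052-.080
        m=(abs(w[:,2]-zr)<.012)&(np.hypot(d[:,0],d[:,1])<.13); q=w[m]
        if len(q)<50: print(nm,"few");continue
        for _ in range(4):
            A=np.c_[q[:,:2]-p[:2],np.ones(len(q))]; c=np.linalg.lstsq(A,q[:,2],rcond=None)[0]; q=q[abs(A@c-q[:,2])<.004]
        rc=cv2.minAreaRect((q[:,:2]*1000).astype(np.float32))
        print(nm,len(q),"rim z at tcp",c[2].round(4),"tilt deg x,y",np.degrees(c[:2]).round(1),"rect",[np.round(v,1) for v in rc])
        rod=w[(w[:,2]>zr+.062)&(w[:,2]<zr+.10)&(abs(d@M[:,1])<.03)&(abs(d@M[:,0]+.024)<.075)&((d@M[:,0]<-.02)|(d@M[:,0]>.02))]
        if len(rod): print("  bar: tool y",np.median((rod-p)@M[:,1]*1000).round(1),"top z",np.percentile(rod[:,2],[50,95]).round(4),"tool x range",((rod-p)@M[:,0]*1000).min().round(1),((rod-p)@M[:,0]*1000).max().round(1))
E
python3 -c "
from lev import *
lev('j')"
```

```text
t 17.6 tcp [0.6568 0.2168 0.1887] F [ 0.71  0.65 -4.55] w 0.064 x [-0.001  1.    -0.003] y [ 1.     0.001 -0.003]
scene 1039 rim z at tcp 0.1601 tilt deg x,y [-0.1  1. ] rect [array([656.4, 193.6]), array([148.1, 139.2]), np.float64(0.8)]
  bar: tool y 3.0 top z [0.2428 0.2452] tool x range -94.0 45.6
top 466 rim z at tcp 0.1586 tilt deg x,y [-0.1  0.7] rect [array([655.6, 188.9]), array([129.6, 147.2]), np.float64(90.0)]
  bar: tool y -1.3 top z [0.2415 0.244 ] tool x range -94.2 -20.0
```

Call:
{"name": "jog_arm", "arguments": {
  "motion": [
    [-0.005,-0.0012,0,0,0,0,255],
    [-0.01,-0.0025,0,0,0,0,255],
    [-0.016,-0.004,0,0,0,0,255],
    [-0.022,-0.0054,0,0,0,0,255],
    [-0.0258,-0.0063,0,0,0,0,255],
    [-0.0258,-0.0063,0,0,0,0,255],
    [-0.0258,-0.0063,0,0,0,0,255],
    [-0.0258,-0.0063,0,0,0,0,255],
    [-0.0258,-0.0063,0,0,0,0,255],
    [-0.0258,-0.0063,0,0,0,0,255],
    [-0.0258,-0.0064,0,0,0,0,255],
    [-0.0258,-0.0064,0,0,0,0,255],
    [-0.0258,-0.0064,0,0,0,0,255],
    [-0.0258,-0.0064,0,0,0,0,255],
    [-0.0258,-0.0064,0,0,0,0,255],
    [-0.0258,-0.0064,0,0,0,0,255],
    [-0.0258,-0.0064,0,0,0,0,255],
    [-0.0145,-0.0034,0,0,0,0,255],
    [-0.008,-0.002,0,0,0,0,255],
    [-0.003,-0.0007,0,0,0,0,255]
  ]
}}

```text
t: 19.7
tcp_pos: [0.5552, -0.1979, 0.1905]
tcp_rot: [0.0, 0.707, 0.707, -0.002]
force: [-0.2, 0.5, -3.5]
width: 0.062
```

Call:
{"name": "jog_arm", "arguments": {
  "motion": [
    [0,0,0,0,0,0,255],
    [0,0,0,0,0,0,255],
    [0,0,0,0,0,0,255],
    [0,0,0,0,0,0,255]
  ]
}}

```text
t: 20.1
tcp_pos: [0.5558, -0.1965, 0.1904]
tcp_rot: [0.0, 0.706, 0.708, -0.002]
force: [0.3, -1.3, -4.0]
width: 0.062
```

```bash
python3 -c "
from lev import *
lev('k')
for n in 'st':
  X=cloud(dict(np.load(f'pics/k{n}.npz'))).reshape(-1,3)
  hk=X[(X[:,2]>.18)&(X[:,2]<.212)&(X[:,1]<-.205)&(X[:,1]>-.24)&(X[:,0]>.61)&(X[:,0]<.70)]
  if len(hk): print(n,'hook xmin',hk[:,0].min(),'y',np.percentile(hk[:,1],[5,50,95]).round(4),'tip',hk[hk[:,0]<.63][:,2].max())
a=cv2.imread('pics/ks.png');cv2.imwrite('pics/c8.png',cv2.resize(a[30:270,30:330],None,fx=2.2,fy=2.2,interpolation=cv2.INTER_CUBIC))"
```

```text
t 20.1 tcp [ 0.5558 -0.1965  0.1904] F [ 0.35 -1.25 -4.01] w 0.062 x [-0.002  1.    -0.003] y [ 1.     0.002 -0.003]
scene 576 rim z at tcp 0.1596 tilt deg x,y [0.3 0.2] rect [array([ 556.7, -217. ]), array([147.5, 134.1]), np.float64(1.2)]
  bar: tool y 3.4 top z [0.2413 0.2471] tool x range -92.1 46.9
top 121 rim z at tcp 0.16 tilt deg x,y [1. 0.] rect [array([ 583.9, -221.2]), array([137.6,  77.2]), np.float64(85.4)]
s hook xmin 0.6233704853745634 y [-0.2245 -0.2206 -0.2187] tip 0.20654049887858505Traceback (most recent call last):
  File "<string>", line 7, in <module>
    if len(hk): print(n,'hook xmin',hk[:,0].min(),'y',np.percentile(hk[:,1],[5,50,95]).round(4),'tip',hk[hk[:,0]<.63][:,2].max())
                                                                                                      ~~~~~~~~~~~~~~~~~~~~~~~~^^
    return umr_maximum(a, axis, None, out, keepdims, initial, where)
ValueError: zero-size array to reduction operation maximum which has no identity
```

Call:
{"name": "jog_arm", "arguments": {
  "motion": [
    [-0.001,0.003,0,0,0,0,255],
    [0,0.007,0,0,0,0,255],
    [0,0.01,0,0,0,0,255],
    [0,0.012,0,0,0,0,255],
    [0,0.012,0,0,0,0,255],
    [0,0.012,0,0,0,0,255],
    [0,0.012,0,0,0,0,255],
    [0,0.01,0,0,0,0,255],
    [0,0.007,0,0,0,0,255],
    [0,0.003,0,0,0,0,255],
    [0,0,0,0,0,0,255],
    [0,0,0,0,0,0,255],
    [0,0,0,0,0,0,255]
  ]
}}

```text
t: 21.5
tcp_pos: [0.6432, -0.1982, 0.1902]
tcp_rot: [0.0, 0.707, 0.707, -0.002]
force: [0.8, 0.2, -5.1]
width: 0.058
```

```bash
python3 -c "
from lev import *
lev('l')
a=cv2.imread('pics/ls.png');cv2.imwrite('pics/c8.png',cv2.resize(a[30:270,20:300],None,fx=2.4,fy=2.4,interpolation=cv2.INTER_CUBIC))"
```

```text
t 21.5 tcp [ 0.6432 -0.1982  0.1902] F [ 0.81  0.17 -5.12] w 0.058 x [-0.001  1.    -0.003] y [ 1.     0.001 -0.003]
scene 657 rim z at tcp 0.16 tilt deg x,y [ 0.3 -0.5] rect [array([ 670.7, -218.7]), array([202.9, 135. ]), np.float64(0.1)]
  bar: tool y 2.3 top z [0.2444 0.2475] tool x range -60.0 47.4
top 41 rim z at tcp 0.1585 tilt deg x,y [ 2.4 -0.9] rect [array([ 699.9, -167.9]), array([13.9, 28.1]), np.float64(89.5)]
```

View pics/c8.png

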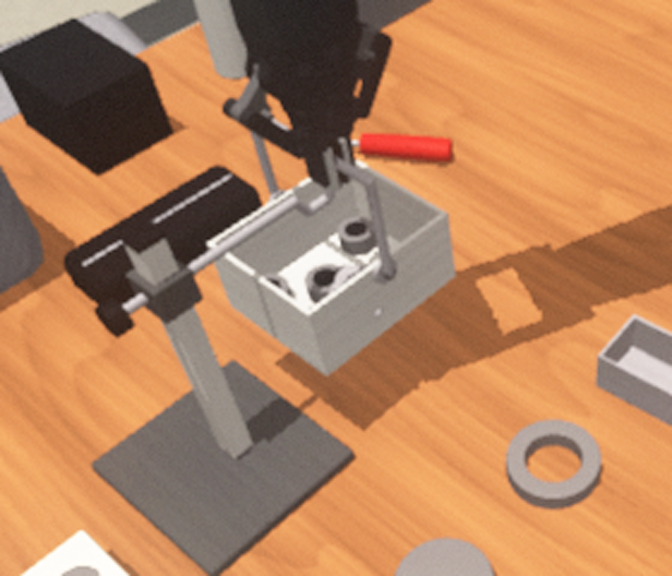

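The bar is above the hook between its tip and arm. The hook end is at crop (310,200), the bail corners are at about (370,185) and (262,140), and the gripper is beside the hook. Lowering now, slowly at the end.

Call:
{"name": "jog_arm", "arguments": {
  "motion": [
    [0,0.0015,0.004,0,0,0,255],
    [0,0,0.006,0,0,0,255],
    [0,0,0.006,0,0,0,255],
    [0,0,0.006,0,0,0,255],
    [0,0,0.006,0,0,0,255],
    [0,0,0.006,0,0,0,255],
    [0,0,0.004,0,0,0,255],
    [0,0,0.003,0,0,0,255],
    [0,0,0,0,0,0,255],
    [0,0,0,0,0,0,255],
    [0,0,0,0,0,0,255]
  ]
}}

```text
t: 22.7
tcp_pos: [0.6453, -0.1984, 0.1498]
tcp_rot: [0.001, 0.707, 0.708, -0.002]
force: [0.4, 0.1, -4.4]
width: 0.06
```

```bash
python3 -c "
from lev import *
lev('m')"
```

```text
t 22.7 tcp [ 0.6453 -0.1984  0.1498] F [ 0.41  0.06 -4.37] w 0.06 x [-0.001  1.    -0.004] y [ 1.     0.001 -0.002]
scene 617 rim z at tcp 0.1194 tilt deg x,y [0.3 0.1] rect [array([ 672.6, -217.2]), array([203.2, 134.4]), np.float64(1.2)]
  bar: tool y 3.5 top z [0.2034 0.2065] tool x range -59.1 46.7
top 40 rim z at tcp 0.1292 tilt deg x,y [-3.9 -9.1] rect [array([ 703.9, -163.2]), array([12.3, 32.3]), np.float64(65.2)]
```

Call:
{"name": "jog_arm", "arguments": {
  "motion": [
    [0,0,0.002,0,0,0,255],
    [0,0,0.002,0,0,0,255],
    [0,0,0.001,0,0,0,255],
    [0,0,0.001,0,0,0,255],
    [0,0,0,0,0,0,255],
    [0,0,0,0,0,0,255]
  ]
}}

```text
t: 23.4
tcp_pos: [0.645, -0.1983, 0.1432]
tcp_rot: [0.0, 0.707, 0.708, -0.002]
force: [-0.4, -0.3, -5.0]
width: 0.062
```

Call:
{"name": "jog_arm", "arguments": {
  "motion": [
    [0,0,0.001,0,0,0,255],
    [0,0,0,0,0,0,255],
    [0,0,0,0,0,0,255]
  ]
}}

```text
t: 23.7
tcp_pos: [0.6452, -0.1984, 0.1426]
tcp_rot: [0.0, 0.707, 0.708, -0.002]
force: [-1.3, 0.0, -3.4]
width: 0.061
```

Call:
{"name": "jog_arm", "arguments": {
  "motion": [
    [0,0,0.001,0,0,0,255],
    [0,0,0,0,0,0,255],
    [0,0,0,0,0,0,255]
  ]
}}

```text
t: 24.0
tcp_pos: [0.6453, -0.1984, 0.1421]
tcp_rot: [0.001, 0.707, 0.708, -0.002]
force: [-1.7, 1.2, -0.5]
width: 0.065
```

Call:
{"name": "jog_arm", "arguments": {
  "motion": [
    [0,0,0.0004,0,0,0,255],
    [0,0,0,0,0,0,255],
    [0,0,0,0,0,0,255]
  ]
}}

```text
t: 24.3
tcp_pos: [0.6453, -0.1984, 0.1417]
tcp_rot: [0.001, 0.707, 0.708, -0.002]
force: [-1.2, 1.4, 3.4]
width: 0.059
```

Call:
{"name": "jog_arm", "arguments": {
  "motion": [
    [0,0,0,0,0,0,255]
  ]
}}

```text
t: 24.4
tcp_pos: [0.6453, -0.1984, 0.1416]
tcp_rot: [0.001, 0.707, 0.708, -0.002]
force: [-2.6, 1.3, 3.2]
width: 0.061
```

```bash
python3 -c "
from lev import *
lev('n')
print(st()[0]['moment'])
X=cloud(dict(np.load('pics/ns.npz'))).reshape(-1,3)
hk=X[(X[:,2]>.17)&(X[:,2]<.215)&(X[:,1]<-.21)&(X[:,1]>-.235)&(X[:,0]>.61)&(X[:,0]<.70)]
hk=hk[np.argsort(hk[:,0])];print(hk[::max(1,len(hk)//25)].round(3).tolist())
a=cv2.imread('pics/ns.png');cv2.imwrite('pics/c9.png',cv2.resize(a[60:200,80:230],None,fx=4,fy=4,interpolation=cv2.INTER_CUBIC))"
```

```text
t 24.4 tcp [ 0.6453 -0.1984  0.1416] F [-2.57  1.33  3.2 ] w 0.061 x [-0.001  1.    -0.004] y [ 1.     0.001 -0.002]
scene 600 rim z at tcp 0.1114 tilt deg x,y [ 0.2 -0.4] rect [array([ 668.4, -223.5]), array([133.8, 206.2]), np.float64(81.8)]
  bar: tool y 2.7 top z [0.1961 0.2017] tool x range -91.5 46.7
top few
[ 0.18163326  0.27883821 -0.04362853]
[[0.658, -0.22, 0.185], [0.661, -0.221, 0.188], [0.667, -0.223, 0.196], [0.672, -0.22, 0.203], [0.673, -0.221, 0.204], [0.675, -0.22, 0.203], [0.675, -0.219, 0.202], [0.676, -0.223, 0.205], [0.676, -0.22, 0.205], [0.678, -0.218, 0.204], [0.679, -0.222, 0.207], [0.679, -0.219, 0.204], [0.68, -0.223, 0.207], [0.681, -0.22, 0.203], [0.682, -0.22, 0.201], [0.683, -0.223, 0.205], [0.683, -0.219, 0.207], [0.684, -0.22, 0.202], [0.684, -0.221, 0.205], [0.686, -0.221, 0.201], [0.686, -0.221, 0.206], [0.687, -0.223, 0.205], [0.688, -0.221, 0.2], [0.689, -0.223, 0.206], [0.69, -0.224, 0.206], [0.69, -0.219, 0.205], [0.691, -0.221, 0.2], [0.692, -0.222, 0.207], [0.693, -0.219, 0.202], [0.694, -0.22, 0.207], [0.695, -0.222, 0.204], [0.695, -0.221, 0.207], [0.696, -0.219, 0.202], [0.696, -0.22, 0.204], [0.698, -0.221, 0.204], [0.698, -0.219, 0.201], [0.7, -0.223, 0.207]]
```

View pics/c9.png

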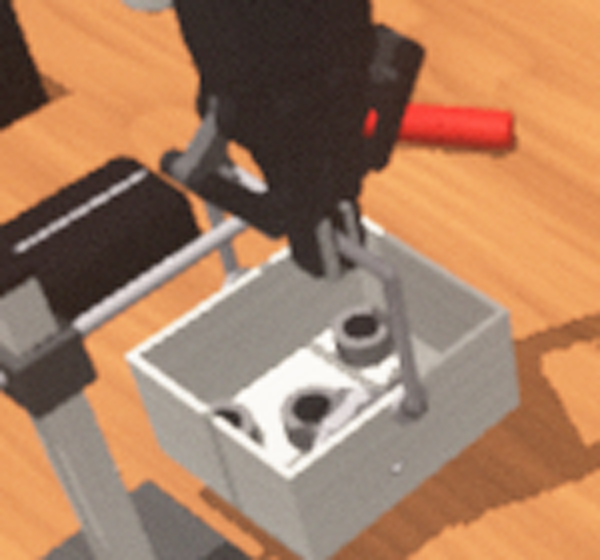

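The bar is down in the hook. The hook passes behind the fingers at about (245,225), and the reading went from −5 N to +3 N with the bar at 0.1936, which matches the seat height. So the hook carries the weight with only about 3 N of press. I'll ease off that press a little and let go.

Call:
{"name": "jog_arm", "arguments": {
  "motion": [
    [0,0,-0.0003,0,0,0,255],
    [0,0,0,0,0,0,255],
    [0,0,0,0,0,0,235],
    [0,0,0,0,0,0,220],
    [0,0,0,0,0,0,200],
    [0,0,0,0,0,0,180],
    [0,0,0,0,0,0,150],
    [0,0,0,0,0,0,150],
    [0,0,0,0,0,0,150],
    [0,0,0,0,0,0,150]
  ]
}}

```text
t: 25.5
tcp_pos: [0.645, -0.1983, 0.1411]
tcp_rot: [0.0, 0.707, 0.708, -0.002]
force: [-0.9, 0.1, 1.0]
width: 0.41
```

```bash
python3 -c "
from lev import *
lev('o')"
```

```text
t 25.5 tcp [ 0.645  -0.1983  0.1411] F [-0.86  0.12  1.01] w 0.41 x [-0.001  1.    -0.003] y [ 1.     0.001 -0.003]
scene 557 rim z at tcp 0.1112 tilt deg x,y [0.5 0.1] rect [array([ 672.9, -218.6]), array([132.3, 201.9]), np.float64(89.6)]
  bar: tool y 1.5 top z [0.1961 0.2049] tool x range -69.0 47.1
top few
```

Opened to 35 mm. The tote stayed level at the same height, hanging on the hook. Next I back straight up and away.

Call:
{"name": "jog_arm", "arguments": {
  "motion": [
    [0,0,-0.004,0,0,0,150],
    [0,0,-0.008,0,0,0,150],
    [0,0,-0.012,0,0,0,150],
    [0,0,-0.02,0,0,0,150],
    [0,0,-0.03,0,0,0,150],
    [0,0,-0.03,0,0,0,150],
    [0,0,-0.03,0,0,0,150],
    [0.02,-0.02,-0.01,0,0,0,150],
    [0.04,-0.02,0,0,0,0,150],
    [0.04,-0.02,0,0,0,0,150],
    [0.04,-0.02,0,0,0,0,150],
    [0.03,-0.02,0,0,0,0,150],
    [0,0,0,0,0,0,150],
    [0,0,0,0,0,0,150],
    [0,0,0,0,0,0,150],
    [0,0,0,0,0,0,150]
  ]
}}

```text
t: 27.2
tcp_pos: [0.5458, -0.0291, 0.285]
tcp_rot: [0.0, 0.707, 0.707, -0.002]
force: [0.2, -0.7, -0.7]
width: 0.414
```

```bash
cat > fin.py <<'E'
from go import *
info()
ims=[]
for nm in("scene","top"):
    c=grab(nm,"z"+nm[0]); w=cloud(c).reshape(-1,3)
    t=w-np.array([.645,-.2213,0])
    q=w[(abs(t[:,0])<.085)&(abs(t[:,1])<.075)&(abs(w[:,2]-.113)<.012)]
    for _ in range(4):
        A=np.c_[q[:,0]-.645,q[:,1]+.2213,np.ones(len(q))]; k=np.linalg.lstsq(A,q[:,2],rcond=None)[0]; q=q[abs(A@k-q[:,2])<.004]
    print(nm,len(q),"rim z",k[2].round(4),"tilt",np.degrees(k[:2]).round(1),[np.round(v,1) for v in cv2.minAreaRect((q[:,:2]*1000).astype(np.float32))])
    b=w[(abs(t[:,0])<.03)&(abs(t[:,1])<.075)&(abs(t[:,1])>.01)&(w[:,2]>.18)&(w[:,2]<.215)]
    print(" bar x",np.median(b[:,0]).round(4),"y",b[:,1].min().round(3),b[:,1].max().round(3),"top z",np.percentile(b[:,2],[50,95]).round(4))
    ims.append(cv2.resize(c["pixels"],(400,300)))
cv2.imwrite("pics/fin.png",np.hstack(ims))
E
python3 fin.py
```

```text
t 27.2 tcp [ 0.5458 -0.0291  0.285 ] tote [ -14.  -244.6  285. ] F [ 0.24 -0.72 -0.73] w 0.414
zdir(tote) [-0.001, -0.004, -1.0] ydir [0.934, 0.358, -0.003] q [-0.24 -0.05  1.79 -0.    1.4  -0.24]
scene 597 rim z 0.111 tilt [ 0.5 -0.2] [array([ 645.9, -219.6]), array([147.5, 134.8]), np.float64(0.7)]
 bar x 0.6483 y -0.291 -0.151 top z [0.1967 0.1987]
top 549 rim z 0.1115 tilt [0.4 0.1] [array([ 644.7, -221.7]), array([147.2, 137.1]), np.float64(0.2)]
 bar x 0.6438 y -0.293 -0.153 top z [0.1954 0.1981]
```

View pics/fin.png

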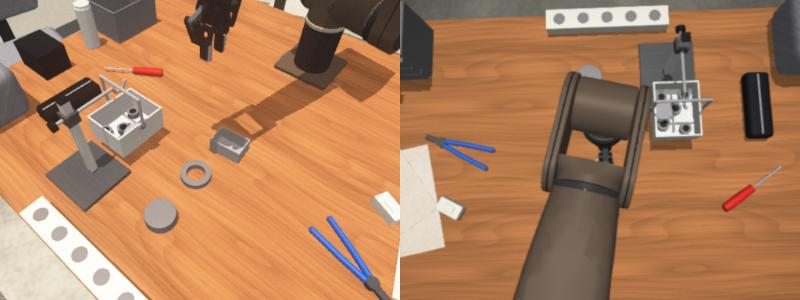

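The final view shows the tote hanging on the hook at scene (125,118) and top (678,110). The rim is at z 0.111, so its underside is about 41 mm above the table, with 0.5° of tilt and the bar centred on the hook. The arm is clear and the other things are in their places. Handing in.

Call:
{"name": "jog_arm", "arguments": {
  "motion": [
    [0,0,0,0,0,0,150],
    [0,0,0,0,0,0,150],
    [0,0,0,0,0,0,150],
    [0,0,0,0,0,0,150],
    [0,0,0,0,0,0,150]
  ]
}}

```text
t: 27.8
tcp_pos: [0.5452, -0.0279, 0.2848]
tcp_rot: [0.0, 0.707, 0.708, -0.002]
force: [0.2, -0.6, 0.2]
width: 0.414
```

```bash
python3 fin.py; python3 -c "
from workcell import r
print(r.close_job())"
```

```text
t 27.8 tcp [ 0.5452 -0.0279  0.2848] tote [ -15.  -243.8  284.8] F [ 0.21 -0.6   0.22] w 0.414
zdir(tote) [-0.001, -0.004, -1.0] ydir [0.933, 0.36, -0.003] q [-0.24 -0.05  1.79 -0.    1.4  -0.24]
scene 582 rim z 0.1112 tilt [ 0.5 -0.1] [array([ 645.9, -220.1]), array([147.9, 135.9]), np.float64(0.2)]
 bar x 0.6483 y -0.293 -0.151 top z [0.1968 0.1989]
top 543 rim z 0.1118 tilt [0.1 0.1] [array([ 644.8, -221.8]), array([147.3, 137.7]), np.float64(0.1)]
 bar x 0.6439 y -0.293 -0.153 top z [0.1955 0.1983]
the job is handed in; nothing more can be done
None
```

The tote now hangs by the middle of its bail on the hook, about 41 mm clear of the table, and the job was handed in at about 28 s.

- **Bail:** I raised it upright with the shut fingertips from underneath. The tote did not shift measurably while I did this.
- **Carry and hang:** I gripped the bar about 24 mm beside its middle, carried the tote level to within about 1°, and turned it square to the stand. I then lowered it onto the hook by feel. The wrist reading went from −5 N to +3 N, so the hook had the full weight with about 3 N of press, which I eased a little before letting go.
- **Last checks:** Two looks 0.6 s apart agree. The tilt is 0.5° or less, the bar is centred on the hook to about 1 mm, the tote is still, and the arm is clear. The other things look to be where they were; I checked that by eye only.

Two readings disagreed with what I expected:

- **Tool length:** In the pictures the real finger tips end about 35 mm short of the reported TCP. My first lift therefore passed beside the bar without touching anything. I applied that correction for the rest of the job, and the contact heights fitted it.
- **Sideways force:** At seating the force reading showed about −2.6 N in x. It fell to −0.9 N once I let go.

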